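# Put the washed grinding jars back in their stand

## Task

The washed halves of the mill's grinding jars are scattered over the bench. Put the two round jars away in the grey jar stand: the large cup down in the large well and the small cup down in the small well, each standing upright and closed with its own round cap, seated fully down. Knock nothing over, and leave the six-sided cup and cap, which belong to another mill, where they are.

Things in the scene. Friction and masses are not known exactly. Their poses are not given: they have to be found in the camera images.
- stand: Grey plastic jar stand, a low block 78 mm (its x) by 138 mm (its y) with a low steel bail handle (reaching 14 mm out, lower than the top) at each short end, fixed to the bench. Origin: on the bench, under the block's centre. Top face 17 mm above the bench. Two round wells, 9 mm deep, floors 8 mm above the bench: the large one (62 mm across) is centred at x 0, y -32 mm; the small one (46 mm across) at x 0, y +40 mm. The stand may be turned any way round.
- cup_large: Large round steel jar cup, standing open end up. Body 52 mm across and 42 mm high; on it a narrower tapered neck, 41 mm across at its foot, 32 mm at the top, 10 mm high (52 mm in all), with a bore 26 mm across. Origin: centre of the underside, z up. 0.4 kg. It belongs in the large well (5 mm free all round) and is closed by cap_large.
- cup_small: Small round steel jar cup, standing open end up. Body 36 mm across and 36 mm high; on it a tapered neck, 26 mm across at its foot, 19 mm at the top, 9 mm high (45 mm in all), with a bore 14 mm across. Origin: centre of the underside, z up. 0.2 kg. It belongs in the small well (5 mm free all round) and is closed by cap_small.
- cap_large: Large round steel cap with a knurled side and flat closed top, 52 mm across, 30 mm high, standing on its open skirt. Recess below 45 mm across, 10 mm deep; it drops over the neck of cup_large (2 mm free all round at the neck's foot, 5 to 6 mm at its top) until the skirt rests on the cup's shoulder, 42 mm above the cup's underside. Origin: centre of the skirt's lower rim, z up. 0.3 kg.
- cap_small: Small round steel cap with a knurled side and flat closed top, 36 mm across, 26 mm high, standing on its open skirt. Recess below 30 mm across, 9 mm deep; it drops over the neck of cup_small (2 mm free all round at the neck's foot, 5 to 6 mm at its top) until the skirt rests on the cup's shoulder, 36 mm above the cup's underside. Origin: centre of the skirt's lower rim, z up. 0.14 kg.
- cup_hex: Six-sided steel jar cup of middle size, 44 mm across flats, 48.5 mm high with its round neck. Belongs to another mill: leave it. Origin: centre of the underside, z up.
- cap_hex: Six-sided steel cap of middle size, 44 mm across flats, 28 mm high. Belongs to another mill: leave it. Origin: centre of the lower rim, z up.

How it is judged:
At the end, for the whole second after the job is handed in: Each round cup upright on the floor of its own well, within 7 mm of its centre each way; its own cap on it, within 6 mm of coaxial, within 3 mm of fully down, all level within 0.08 rad, released, at rest; six-sided cup and cap upright within 20 mm of where they were (x of cup_large in the frame of stand between -0.007 and 0.007 m and y of cup_large in the frame of stand between -0.039 and -0.025 m and z of cup_large in the frame of stand between 0.004 and 0.012 m and horizontal distance between cap_large and cup_large below 0.006 m and z of cap_large in the frame of cup_large between 0.039 and 0.045 m and angle between each of cup_large, cap_large, cup_small, cap_small's own z axis and vertical below 0.08 rad and linear speed of each of cup_large, cap_large, cup_small, cap_small below 0.01 m/s and x of cup_small in the frame of stand between -0.007 and 0.007 m and y of cup_small in the frame of stand between 0.033 and 0.047 m and z of cup_small in the frame of stand between 0.004 and 0.012 m and horizontal distance between cap_small and cup_small below 0.006 m and z of cap_small in the frame of cup_small between 0.033 and 0.039 m and distance of each of cup_hex, cap_hex from where it was at the start of the episode below 0.02 m and angle between each of cup_hex, cap_hex's own z axis and vertical below 0.1 rad); the robot touches nothing.
It fails at once if a six-sided half is moved more than 20 mm (distance of any of cup_hex, cap_hex from where it was at the start of the episode above 0.02 m).
It fails at once if a cup or cap is knocked over (angle between any of cup_large, cup_small, cup_hex, cap_large, cap_small, cap_hex's own z axis and vertical above 0.7 rad).
It also fails if it takes over 96 s, if anything falls off the work surface, if the arm or the gripper's body presses on something with over 40 N, if the wrist force passes 120 N, or if a joint passes its speed limit or range.

## Robot

A 6-joint arm with a two-finger parallel gripper is mounted at the origin on a cart in front of the work surface, level with it; the furniture and walls round the work are solid. World frame = base frame: x ahead of the robot, y to its left, z up, the work surface at z = 0. Lengths are in m, angles in rad, forces in N, time in s.
With the tool pointing down it reaches from about 0.425 to 0.95 m from the base axis. Payload 3.5 kg.
Tool frame: the origin (TCP) lies at the very end of the fingers, on their centre line; the grasp point (between the pads) lies 19 mm behind it (ctrl.grip_point_offset is the distance from the TCP to the grasp point, in m); z points along the fingers, y is the line along which they close (so a half turn about z gives the same grasp; the last joint's range is limited). The gripper opens to 85 mm and grips with 20 to 120 N. Pads are 22 mm wide; open, the fingers measure 114 mm over their backs; the gripper's body (76 mm by 85 mm) begins 54 mm behind the grasp point. The pads swing forward as they close: fully open they stand 13 mm farther back than shut.
Start: joints at [-1.326, 0.286, 1.577, -0, 1.279, -0.15], TCP at [0.26, -0.623, 0.231] pointing down, gripper open.
Joint ranges: [-2.77, 2.77], [-0.9, 2.22], [0.21, 2.48], [-1.53, 4.67], [0.24, 2.81], [-2.84, 2.84]. Speed limits (rad/s): [2.79, 2.79, 3.14, 3.14, 3.14, 3.14].

## Interface

Orientations are given as a unit quaternion [x, y, z, w].
In Python, from plant import ctrl gives the robot as it stands. The module is installed in compiled form; this text tells all that it offers.
- The arm moves only by the shell command python3 -m pendant 'ROWS' [OPENING] [FORCE]. ROWS is JSON, a list of rows, each an object of numbers: "dx", "dy", "dz": the shift along the tool's x, y, z in cm; "twist": the turn about the tool's z in degrees. A call has 1 to 10 rows; each row is the pose to reach, as a shift and turn from the pose commanded when the call began, along the tool's axes at that moment; what a row does not reach only later rows make up. A row lasts 1/8 s, in which the tool goes at most 62.5 mm and 10.7 degrees, less where a joint would pass 70% of its speed; a pose out of reach is approached as far as the arm can. A call with a gripper value outside its range is refused whole. OPENING is the opening in per cent of the stroke, from 0 (shut) to 100 (fully open), set as the call begins (- or left out, the last holds). The fingers move at their own pace and stop on an object; FORCE is the grip in N (left out, the last holds). Time passes only in rows, so rows that repeat a pose let the fingers close. It gives the time, the measured TCP pose, the force, the opening and the grip force at its end, in the units of the state.
- ctrl.get_state(): the state, without advancing time (a new reading comes with each control period).
- ctrl.read_camera(name): name is "scene" or "top"; returns a dict with "img" (400x640x3 uint8, red, green, blue), "depth" (400x640 float32, m along the optical axis (not along the pixel's ray), 0 where there is no reading), "camera_matrix" (3x3 intrinsics, pixels), "distortion" ([k1, k2, p1, p2, k3] as OpenCV has them; the pictures are not rectified), "xyz" and "rotation" of the camera in the world. Camera axes: x right, y up, looking along -z (the intrinsics and any distortion apply to the point x, -y, -z); pixel columns grow to the right and rows downward; lengths in m; the calibration is good to about 2 mm. A picture is of the moment at which its call begins.
- ctrl.sign_off(): hands the job in; it is judged then, once.
The state is a dict: "time": time; "qpos": joint angles; "dq": joint speeds; "joint_efforts": joint torques, N m; "eef_pos": TCP position; "tcp_rot": TCP orientation; "contact_force": force on the tool from outside, world axes, zero at the start; "wrist_torque": the same for the moment, N m; "opening": opening from 0.0 (shut) to 1.0 (fully open); "finger_force": force on a finger pad.
Only numpy, scipy, OpenCV 4.12 (cv2) and the standard library are available. Lean on these libraries where they do the work, as an engineer would, in place of code of your own. Each camera call takes 0.05 s, during which the arm holds its last target. There are 200 camera calls.

## Working session

There is one attempt and no reset: what is moved stays moved. The work goes in short steps, Python scripts to look and compute and a shell command to move; the robot and the scene stay as the last step left them, time stands still between calls to the robot, and variables do not carry over. Pictures are saved under pics/ and viewed, at most 14 in all, crops included, and the job is handed in when it is done.

```bash
mkdir -p pics
python3 - <<'E'
from plant import ctrl
import cv2,numpy as np
for n in("top","scene"):
    c=ctrl.read_camera(n); cv2.imwrite(f"pics/{n}0.png",c["img"][...,::-1]); np.savez(n+"0.npz",**c)
    print(n,c["camera_matrix"].tolist(),c["distortion"],c["xyz"],np.round(c["rotation"],3).tolist())
print(ctrl.get_state())
E
```

```text
top [[394.31878669942216, 0.0, 325.7376426277655], [0.0, 394.31878669942216, 206.0090381241367], [0.0, 0.0, 1.0]] [-0.0944899  0.         0.         0.         0.       ] [0.34113233 0.22881654 0.87582788] [-0.077, 0.083, 0.743, -0.66]
scene [[438.4356016988334, 0.0, 324.6908568820039], [0.0, 438.4356016988334, 207.1080524775879], [0.0, 0.0, 1.0]] [-0.11510253  0.          0.          0.          0.        ] [-0.14331374  0.59035209  0.58733501] [-0.234, 0.391, 0.773, -0.442]
{'time': 0.1, 'qpos': array([-1.32595801e+00,  2.87101932e-01,  1.57804191e+00, -7.88092330e-07,
        1.27860350e+00, -1.50009043e-01]), 'dq': array([-0.00014777, -0.00194774, -0.00141935, -0.00119164, -0.00033626,
        0.00207459]), 'joint_efforts': array([ 1.05020008e-03, -4.07292473e+01, -2.93699616e+01, -1.50714736e-04,
        3.41941726e-03,  4.43329666e-07]), 'eef_pos': array([ 0.25952508, -0.62246558,  0.2300628 ]), 'tcp_rot': array([ 9.80574569e-01,  1.96143707e-01, -5.14397236e-05, -1.07611932e-03]), 'contact_force': array([0.4596305 , 0.1287925 , 0.28009502]), 'wrist_torque': array([ 0.01351809, -0.02099606, -0.00560819]), 'finger_force': 0.0, 'opening': 0.9994108176709366}
```

View pics/top0.png

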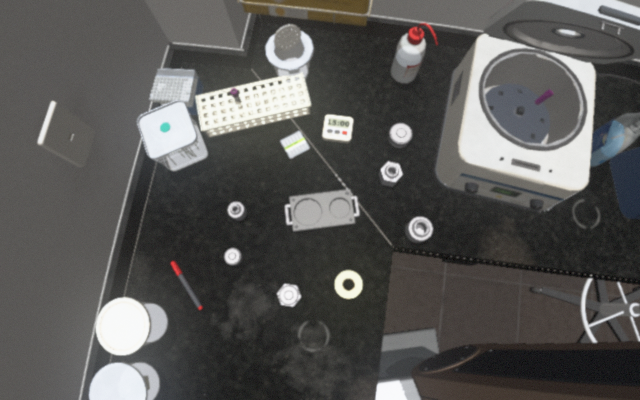

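View pics/scene0.png

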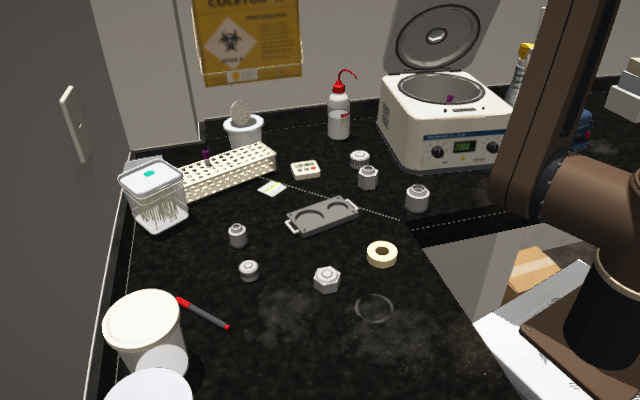

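The top view shows the stand at (322,210), with the large well on the left at (308,211) and the small well on the right at (342,207). The parts are at: cup_large (420,229), cap_large (401,134), cup_small (236,211), cap_small (233,256), cup_hex (391,173) and cap_hex (288,294).

```bash
cat > h.py <<'E'
import numpy as np,cv2
from scipy.spatial.transform import Rotation as R
def rays(c,px):
    u=cv2.undistortPoints(np.float64(px).reshape(-1,1,2),c["camera_matrix"],c["distortion"]).reshape(-1,2)
    return np.c_[u[:,0],-u[:,1],-np.ones(len(u))]@rot(c).T
def rot(c): 
    r=np.array(c["rotation"]); return r if r.shape==(3,3) else R.from_quat(r).as_matrix()
def plane(c,px,z):
    d=rays(c,px); return c["xyz"]+d*((z-c["xyz"][2])/d[:,2])[:,None]
def cloud(c):
    h,w=c["depth"].shape; px=np.stack(np.meshgrid(np.arange(w),np.arange(h)),-1).reshape(-1,2)
    P=c["xyz"]+rays(c,px)*c["depth"].reshape(-1,1); P[c["depth"].ravel()==0]=np.nan
    return P.reshape(h,w,3)
def face(P,xy,r,zlo,zhi):
    Q=P.reshape(-1,3); m=(np.hypot(*(Q[:,:2]-xy).T)<r)&(Q[:,2]>zlo)&(Q[:,2]<zhi); return Q[m]
E
python3 - <<'E'
from h import *
G=dict(cup_large=((420,229),.052),cap_large=((401,132),.03),cup_small=((236,210),.045),cap_small=((233,255),.026),cup_hex=((391,172),.0485),cap_hex=((288,294),.028))
T=np.load("top0.npz");S=np.load("scene0.npz");PT,PS=cloud(T),cloud(S)
print("bench z",np.nanmedian(PT[330:350,230:260,2]),np.nanmedian(PS[330:350,230:260,2]))
for n,(p,h) in G.items():
    g=plane(T,p,h)[0,:2]
    for P,k in((PT,"top"),(PS,"scn")):
        Q=face(P,g,.045,h-(.016 if "cup" in n else .006),h+.006)
        if len(Q)<4: print(n,k,g,len(Q));continue
        (x,y),r=cv2.minEnclosingCircle(np.float32(Q[:,:2]*1000))
        print(n,k,g.round(3),"circ",round(x,1),round(y,1),"r",round(r,1),"mean",(Q.mean(0)*1000).round(1),len(Q))
g=plane(T,(322,210),.017)[0,:2]
for P,k in((PT,"top"),(PS,"scn")):
    Q=face(P,g,.1,.0135,.021)
    print("stand",k,g,cv2.minAreaRect(np.float32(Q[:,:2]*1000)),Q[:,2].mean())
for p in((308,211),(342,207)):print("well",plane(T,p,.017))
for n,p in dict(rack=(255,105),timer=(338,127),tape=(348,285),bottle=(408,55),edge=(394,250),edge2=(388,340),cent=(450,180)).items():print(n,PT[p[1],p[0]].round(3))
E
```

```text
bench z 0.00026136768899232 0.00026738297899742136
cup_large top [0.457 0.018] circ 460.9 13.6 r 26.2 mean [460.2  15.7  44.1] 347
cup_large scn [0.457 0.018] circ 457.0 15.5 r 26.4 mean [454.3  17.8  44. ] 286
cap_large top [0.689 0.016] circ 687.5 16.8 r 26.9 mean [686.4  17.8  29.1] 383
cap_large scn [0.689 0.016] circ 685.0 19.4 r 26.1 mean [682.3  20.8  29.3] 179
cup_small top [0.546 0.405] circ 550.3 407.3 r 17.8 mean [549.1 406.4  37.4] 185
cup_small scn [0.546 0.405] circ 548.1 407.9 r 18.1 mean [543.7 409.   37.5] 194
cap_small top [0.452 0.422] circ 450.0 424.7 r 18.8 mean [450.1 424.   25.3] 222
cap_small scn [0.452 0.422] circ 448.2 424.0 r 18.5 mean [446.  425.   25.7] 229
cup_hex top [0.59  0.059] circ 593.2 56.6 r 24.9 mean [592.3  57.4  40.4] 298
cup_hex scn [0.59  0.059] circ 591.7 56.8 r 24.3 mean [588.1  60.2  40.7] 204
cap_hex top [0.356 0.312] circ 354.4 311.3 r 24.6 mean [354.6 311.   26.7] 360
cap_hex scn [0.356 0.312] circ 353.9 311.1 r 25.1 mean [350.7 312.8  27.5] 393
stand top [0.53023349 0.21912787] ((530.8060302734375, 221.08609008789062), (78.68150329589844, 161.25302124023438), 0.38354265689849854) 0.016547528378459356
stand scn [0.53023349 0.21912787] ((531.875244140625, 220.91929626464844), (83.66069030761719, 162.29428100585938), 0.5253407955169678) 0.016452567721187195
well [[0.53168564 0.25038912 0.017     ]]
well [[0.53172154 0.17397372 0.017     ]]
rack [0.786 0.344 0.053]
timer [0.723 0.159 0.019]
tape [ 0.36   0.182 -0.002]
bottle [ 0.837 -0.01   0.112]
edge [ 0.431  0.058 -0.069]
edge2 [ 0.147  0.016 -0.715]
cent [ 0.555 -0.065  0.057]
```

Run:
```python
import cv2
i=cv2.imread("pics/top0.png")[110:310,210:450];cv2.imwrite("pics/crop0.png",cv2.resize(i,None,fx=3,fy=3,interpolation=cv2.INTER_CUBIC)[:600,:720])
```

```text
(no output)
```

View pics/crop0.png

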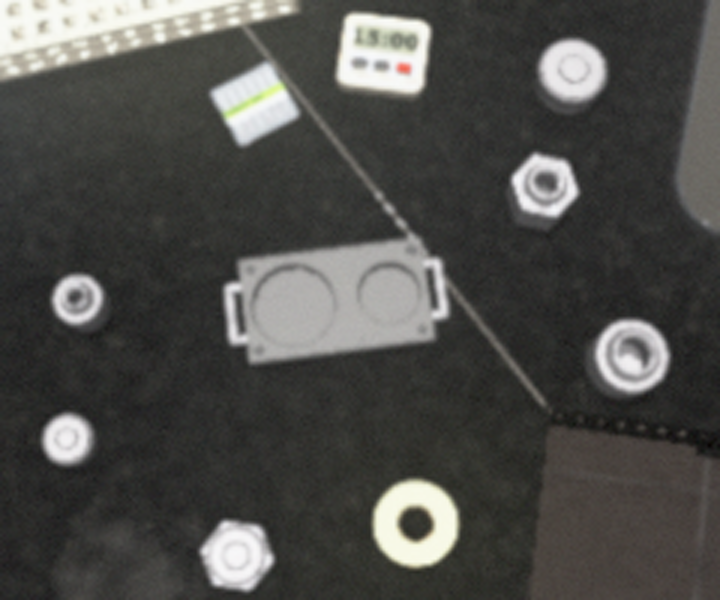

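Run:
```python
from h import *
for f in("top0","scene0"):
    c=np.load(f+".npz");P=cloud(c)
    Q=face(P,(.531,.219),.1,.0145,.021)
    Q=Q[(abs(Q[:,1]-.2193)<.06)]; print(f,"x edges by y:",[(y,*(np.percentile(Q[abs(Q[:,1]-y)<.006,0],[1,99])*1000).round(1)) for y in(.165,.21,.27)])
    for g,r in(((.531,.25),.040),((.531,.177),.028)):
        F=face(P,g,r,.004,.0115)
        (x,y),rr=cv2.minEnclosingCircle(np.float32(F[:,:2]*1000));print(" floor",x,y,rr,F.mean(0)*1000,len(F))
    for y0 in(.13,.3):
        pass
    Q=face(P,(.531,.219),.1,.0145,.021);Q=Q[abs(abs(Q[:,0]-.531)-.034)<.003]; print(" y ends",np.percentile(Q[:,1],[1,99])*1000)
    # well rim ellipse from dark pixels: rim points at z=17 around each well
    C=P[...,:2];
P=cloud(np.load("top0.npz"));Q=P.reshape(-1,3);m=(Q[:,0]>.55)&(Q[:,0]<.85)&(Q[:,1]<0)&(Q[:,1]>-.12)&(Q[:,2]>.035)
for lo in(.04,.08,.12,.16,.2):
    k=Q[m&(Q[:,2]>lo)&(Q[:,2]<lo+.04)]; print(lo,len(k),k[:,1].max() if len(k) else None)
```

```text
top0 x edges by y: [(0.165, np.float64(493.5), np.float64(570.3)), (0.21, np.float64(492.7), np.float64(569.0)), (0.27, np.float64(493.5), np.float64(568.5))]
 floor 527.3209838867188 253.9007568359375 34.58808517456055 [531.66331408 252.88813452   7.42884242] 550
 floor 532.6007690429688 180.1811981201172 22.891233444213867 [532.60681459 180.15166831   7.42708879] 311
 y ends [153.38576892 287.74020671]
scene0 x edges by y: [(0.165, np.float64(491.8), np.float64(569.6)), (0.21, np.float64(491.2), np.float64(569.7)), (0.27, np.float64(490.6), np.float64(568.6))]
 floor 527.0128784179688 253.05868530273438 37.9671516418457 [534.76460949 250.0257248    7.85861649] 369
 floor 534.3388061523438 178.0965118408203 22.854740142822266 [538.31058081 175.89047585   7.97309767] 162
 y ends [152.41623514 287.37649604]
0.04 724 -3.0239064630066537e-06
0.08 878 -0.00020985351918340056
0.12 1092 -0.0010160683810555848
0.16 1672 -0.022173628047406135
0.2 36 -0.02788187278780302
```

```bash
python3 -m pendant '[{"twist":-10},{"twist":-20},{"twist":-30},{"twist":-40},{"twist":-50},{"twist":-60},{"twist":-67.4},{"twist":-67.4}]' 85 40
```

```text
$[0]: bad value
```

```bash
python3 -m pendant '[{"dx":0,"dy":0,"dz":0,"twist":-10},{"dx":0,"dy":0,"dz":0,"twist":-20},{"dx":0,"dy":0,"dz":0,"twist":-30},{"dx":0,"dy":0,"dz":0,"twist":-40},{"dx":0,"dy":0,"dz":0,"twist":-50},{"dx":0,"dy":0,"dz":0,"twist":-60},{"dx":0,"dy":0,"dz":0,"twist":-67.4},{"dx":0,"dy":0,"dz":0,"twist":-67.4}]' 85 40
python3 - <<'E'
from h import *
P=cloud(np.load("top0.npz"));Q=P.reshape(-1,3);m=(Q[:,0]>.56)&(Q[:,0]<.78)&(Q[:,1]<.1)&(Q[:,1]>-.12)
m&=(np.hypot(Q[:,0]-.592,Q[:,1]-.057)>.04)&(np.hypot(Q[:,0]-.686,Q[:,1]-.018)>.04)
for lo in(.02,.04,.08,.12,.16,.2):
    k=Q[m&(Q[:,2]>lo)&(Q[:,2]<lo+.04)]; print(lo,len(k),k[k[:,1].argmax()] if len(k) else None)
E
```

```text
time: 1.1
eef_pos: [0.2596, -0.6227, 0.2306]
tcp_rot: [0.708, 0.707, 0.0, -0.001]
contact_force: [-0.5, -0.6, -0.2]
opening: 0.85
finger_force: 0.0
0.02 559 [ 0.58042981 -0.04469222  0.02693356]
0.04 482 [ 0.58542091 -0.04958665  0.04623261]
0.08 570 [ 0.58182799 -0.05171314  0.08335963]
0.12 738 [ 0.58276209 -0.05478521  0.12352721]
0.16 1549 [ 0.58851088 -0.05746097  0.16378786]
0.2 0 None
```

```bash
python3 -m pendant '[{"dx":6,"dy":1.9,"dz":0,"twist":0},{"dx":12,"dy":3.8,"dz":0,"twist":0},{"dx":18,"dy":5.6,"dz":0,"twist":0},{"dx":24,"dy":7.5,"dz":0,"twist":0},{"dx":30,"dy":9.4,"dz":0,"twist":0},{"dx":36,"dy":11.2,"dz":0,"twist":0},{"dx":42,"dy":13.1,"dz":0,"twist":0},{"dx":48,"dy":15,"dz":0,"twist":0},{"dx":54,"dy":16.9,"dz":0,"twist":0},{"dx":60,"dy":18.7,"dz":0,"twist":0}]'
python3 -m pendant '[{"dx":3.7,"dy":1.2,"dz":2,"twist":0},{"dx":3.7,"dy":1.2,"dz":7,"twist":0},{"dx":3.7,"dy":1.2,"dz":13,"twist":0},{"dx":3.7,"dy":1.2,"dz":13,"twist":0},{"dx":3.7,"dy":1.2,"dz":13,"twist":0}]'
```

```text
time: 2.35
eef_pos: [0.4456, -0.0243, 0.2316]
tcp_rot: [0.708, 0.706, 0.0, 0.001]
contact_force: [0.6, 0.0, 0.7]
opening: 0.85
finger_force: 0.0
time: 2.98
eef_pos: [0.4587, 0.0103, 0.1032]
tcp_rot: [0.707, 0.707, 0.001, 0.001]
contact_force: [0.4, -1.0, -0.3]
opening: 0.848
finger_force: 0.0
```

Run:
```python
from plant import ctrl
import cv2,numpy as np
o=[]
for n in("top","scene"):
    c=ctrl.read_camera(n);np.savez(n+"1.npz",**c);o.append(c["img"][...,::-1])
o=[cv2.resize(o[0][130:330,300:520],(560,509)),]+[o[1]]
cv2.imwrite("pics/a_t.png",o[0]);cv2.imwrite("pics/a_s.png",o[1])
print(ctrl.get_state()["eef_pos"])
```

```text
[0.45975193 0.01007221 0.10452194]
```

View pics/a_s.png

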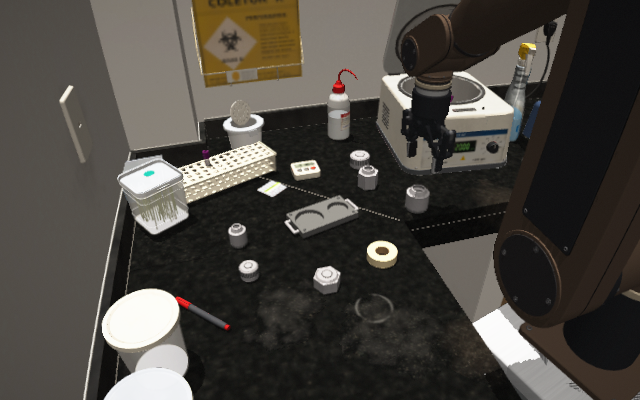

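The gripper, at (432,140) in the scene view, hangs over cup_large at (417,198), as intended.

```bash
python3 -m pendant '[{"dx":0.4,"dy":0,"dz":3,"twist":0},{"dx":0.4,"dy":0,"dz":6,"twist":0},{"dx":0.4,"dy":0,"dz":9.1,"twist":0},{"dx":0.4,"dy":0,"dz":9.1,"twist":0},{"dx":0.4,"dy":0,"dz":9.1,"twist":0},{"dx":0.4,"dy":0,"dz":9.1,"twist":0}]'
python3 -m pendant '[{"dx":0,"dy":0,"dz":0,"twist":0},{"dx":0,"dy":0,"dz":0,"twist":0},{"dx":0,"dy":0,"dz":0,"twist":0},{"dx":0,"dy":0,"dz":0,"twist":0},{"dx":0,"dy":0,"dz":0,"twist":0},{"dx":0,"dy":0,"dz":0,"twist":0},{"dx":0,"dy":0,"dz":0,"twist":0},{"dx":0,"dy":0,"dz":0,"twist":0}]' 30 60
```

```text
time: 3.82
eef_pos: [0.4592, 0.0143, 0.0124]
tcp_rot: [0.707, 0.707, 0.001, 0.002]
contact_force: [-0.1, 0.6, 0.3]
opening: 0.851
finger_force: 0.0
time: 4.82
eef_pos: [0.4599, 0.0143, 0.0126]
tcp_rot: [0.707, 0.707, 0.002, 0.002]
contact_force: [-0.2, 0.6, 6.5]
opening: 0.583
finger_force: 62.1
```

```bash
python3 -m pendant '[{"dx":0,"dy":0,"dz":-4,"twist":0},{"dx":0,"dy":0,"dz":-9,"twist":0},{"dx":5,"dy":1.5,"dz":-9,"twist":0},{"dx":10,"dy":3,"dz":-9,"twist":0},{"dx":15,"dy":4.5,"dz":-9,"twist":0},{"dx":20,"dy":6,"dz":-9,"twist":0},{"dx":23.8,"dy":7.2,"dz":-9,"twist":0},{"dx":23.8,"dy":7.2,"dz":-6,"twist":0},{"dx":23.8,"dy":7.2,"dz":-4,"twist":0},{"dx":23.8,"dy":7.2,"dz":-4,"twist":0}]'
cat > look.py <<'E'
import sys
from plant import ctrl
from h import *
k=sys.argv[1]
for n in("top","scene"):
    c=ctrl.read_camera(n);np.savez(n+k+".npz",**c)
    i=c["img"][...,::-1]; x,y,w,hh=[int(v) for v in sys.argv[2 if n=="top" else 3].split(",")]
    cv2.imwrite(f"pics/{n}{k}.png",cv2.resize(i[y:y+hh,x:x+w],(400,300),interpolation=cv2.INTER_CUBIC))
cv2.imwrite(f"pics/both{k}.png",np.hstack([cv2.imread(f"pics/{n}{k}.png") for n in("top","scene")]))
print(ctrl.get_state()["eef_pos"])
E
python3 look.py 2 240,140,160,120 260,140,160,120
```

```text
time: 6.08
eef_pos: [0.5263, 0.2515, 0.0469]
tcp_rot: [0.707, 0.707, -0.003, -0.002]
contact_force: [-0.4, -0.8, -5.0]
opening: 0.581
finger_force: 65.0
[0.52913946 0.25213165 0.05012347]
```

View pics/both2.png

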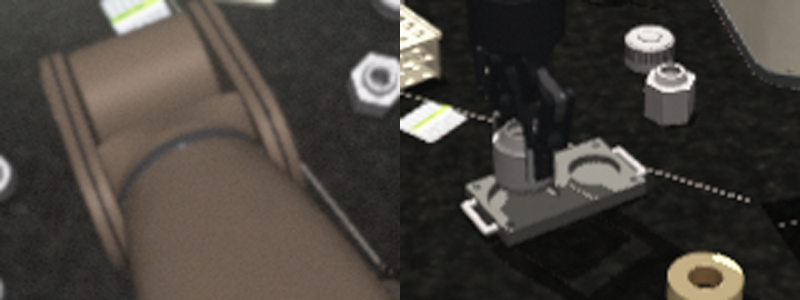

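The scene crop shows the cup gripped upright at (525,155), hanging over the large well.

```bash
python3 -m pendant '[{"dx":0,"dy":0,"dz":0,"twist":0},{"dx":0,"dy":0,"dz":1.2,"twist":0},{"dx":0,"dy":0,"dz":2.2,"twist":0},{"dx":0,"dy":0,"dz":2.9,"twist":0},{"dx":0,"dy":0,"dz":3.1,"twist":0},{"dx":0,"dy":0,"dz":3.1,"twist":0},{"dx":0,"dy":0,"dz":3.1,"twist":0}]'
```

```text
time: 7.05
eef_pos: [0.5287, 0.2525, 0.0208]
tcp_rot: [0.707, 0.707, -0.002, -0.001]
contact_force: [-6.2, -3.0, 7.8]
opening: 0.579
finger_force: 66.2
```

```bash
python3 -m pendant '[{"dx":0,"dy":0,"dz":0,"twist":0},{"dx":0,"dy":0,"dz":0,"twist":0},{"dx":0,"dy":0,"dz":0,"twist":0},{"dx":0,"dy":0,"dz":-5,"twist":0},{"dx":0,"dy":0,"dz":-10,"twist":0},{"dx":0,"dy":0,"dz":-10,"twist":0}]' 82
python3 -m pendant '[{"dx":5.5,"dy":0,"dz":0,"twist":0},{"dx":10,"dy":1,"dz":0,"twist":0},{"dx":15.6,"dy":1.8,"dz":0,"twist":0},{"dx":15.6,"dy":1.8,"dz":0,"twist":0},{"dx":15.6,"dy":1.8,"dz":0,"twist":0}]' 70
python3 look.py 3 240,140,160,120 200,140,160,120
python3 - <<'E'
from h import *
for f in("top3","scene3"):
    P=cloud(np.load(f+".npz"))
    Q=face(P,(.531,.252),.045,.046,.056); 
    if len(Q): print(f,cv2.minEnclosingCircle(np.float32(Q[:,:2]*1000)),np.percentile(Q[:,2],[5,50,95]))
    Q=face(P,(.531,.252),.045,.056,.066); 
    if len(Q): print(f,cv2.minEnclosingCircle(np.float32(Q[:,:2]*1000)),np.percentile(Q[:,2],[5,50,95]))
E
```

```text
time: 7.8
eef_pos: [0.5331, 0.2538, 0.1251]
tcp_rot: [0.707, 0.707, 0.005, 0.003]
contact_force: [-0.9, -0.1, 0.1]
opening: 0.819
finger_force: 0.0
time: 8.43
eef_pos: [0.5465, 0.4083, 0.1178]
tcp_rot: [0.707, 0.707, -0.001, -0.0]
contact_force: [0.8, -0.5, -0.7]
opening: 0.692
finger_force: 0.0
[0.5469566  0.40753023 0.11844507]
top3 ((527.711181640625, 252.33090209960938), 25.853681564331055) [0.04718188 0.04967572 0.05495653]
top3 ((527.2490234375, 252.97854614257812), 18.138891220092773) [0.05653934 0.05896829 0.0612579 ]
scene3 ((527.1709594726562, 253.3372039794922), 26.440414428710938) [0.04655336 0.04998512 0.05503547]
scene3 ((527.6138305664062, 251.5476531982422), 18.767301559448242) [0.05627657 0.05889799 0.06066196]
```

View pics/both3.png

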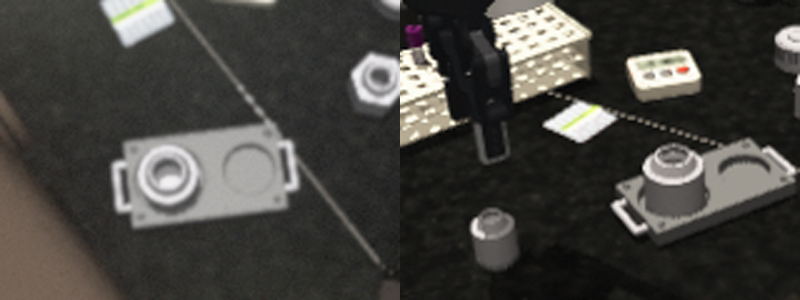

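The large cup stands level in the large well, at (168,178) in the top crop. The small cup is under the gripper, at (493,240) in the scene crop.

```bash
python3 -m pendant '[{"dx":0,"dy":0.2,"dz":4,"twist":0},{"dx":0,"dy":0.2,"dz":8,"twist":0},{"dx":0,"dy":0.2,"dz":10.6,"twist":0},{"dx":0,"dy":0.2,"dz":10.6,"twist":0},{"dx":0,"dy":0.2,"dz":10.6,"twist":0}]'
python3 -m pendant '[{"dx":0,"dy":0,"dz":0,"twist":0},{"dx":0,"dy":0,"dz":0,"twist":0},{"dx":0,"dy":0,"dz":0,"twist":0},{"dx":0,"dy":0,"dz":0,"twist":0},{"dx":0,"dy":0,"dz":0,"twist":0},{"dx":0,"dy":0,"dz":0,"twist":0},{"dx":0,"dy":0,"dz":0,"twist":0},{"dx":0,"dy":0,"dz":0,"twist":0}]' 15 60
```

```text
time: 9.15
eef_pos: [0.5503, 0.4085, 0.0148]
tcp_rot: [0.707, 0.707, 0.001, 0.0]
contact_force: [0.6, 0.7, 0.3]
opening: 0.699
finger_force: 0.0
time: 10.15
eef_pos: [0.5508, 0.4094, 0.0159]
tcp_rot: [0.707, 0.707, 0.002, 0.001]
contact_force: [-0.1, -0.8, 5.8]
opening: 0.371
finger_force: 63.7
```

```bash
python3 -m pendant '[{"dx":0,"dy":0,"dz":0,"twist":0},{"dx":0,"dy":0,"dz":0,"twist":0},{"dx":0,"dy":0,"dz":0.5,"twist":0},{"dx":0,"dy":0,"dz":0.5,"twist":0},{"dx":0,"dy":0,"dz":0.5,"twist":0}]' 55
python3 -m pendant '[{"dx":0,"dy":0,"dz":0,"twist":0},{"dx":0,"dy":0,"dz":0,"twist":0},{"dx":0,"dy":0,"dz":0,"twist":0},{"dx":0,"dy":0,"dz":0,"twist":0},{"dx":0,"dy":0,"dz":0,"twist":0},{"dx":0,"dy":0,"dz":0,"twist":0}]' 15 60
python3 -m pendant '[{"dx":0,"dy":0,"dz":-4,"twist":0},{"dx":0,"dy":0,"dz":-9,"twist":0},{"dx":0,"dy":0,"dz":-9,"twist":0},{"dx":0,"dy":0,"dz":-9,"twist":0}]'
python3 look.py 4 240,140,160,120 180,140,160,120
```

```text
time: 10.78
eef_pos: [0.5491, 0.4086, 0.0079]
tcp_rot: [0.707, 0.707, -0.0, -0.0]
contact_force: [-0.1, -0.7, -0.8]
opening: 0.552
finger_force: 0.0
time: 11.52
eef_pos: [0.5497, 0.4089, 0.0089]
tcp_rot: [0.707, 0.707, 0.001, 0.0]
contact_force: [0.3, -0.4, 3.6]
opening: 0.377
finger_force: 62.4
time: 12.02
eef_pos: [0.548, 0.4081, 0.0964]
tcp_rot: [0.707, 0.707, -0.002, -0.001]
contact_force: [-0.5, -0.3, -1.8]
opening: 0.378
finger_force: 61.9
[0.54741021 0.40769104 0.09504483]
```

View pics/scene4.png

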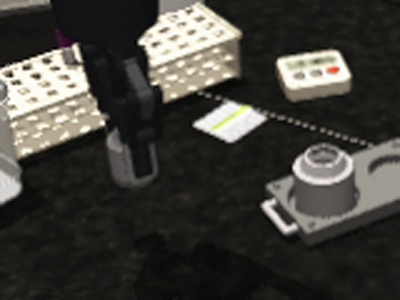

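The small cup hangs upright in the grip at (135,155), well below the fingertips; the large cup is unmoved.

```bash
python3 -m pendant '[{"dx":-4,"dy":0,"dz":0,"twist":0},{"dx":-9,"dy":-0.5,"dz":0,"twist":0},{"dx":-14,"dy":-1,"dz":0,"twist":0},{"dx":-19,"dy":-1.6,"dz":0,"twist":0},{"dx":-22.8,"dy":-1.6,"dz":0,"twist":0},{"dx":-22.8,"dy":-1.6,"dz":2,"twist":0},{"dx":-22.8,"dy":-1.6,"dz":4.5,"twist":0},{"dx":-22.8,"dy":-1.6,"dz":4.5,"twist":0},{"dx":-22.8,"dy":-1.6,"dz":4.5,"twist":0}]'
python3 look.py 5 240,140,160,120 240,140,160,120
```

```text
time: 13.25
eef_pos: [0.533, 0.1813, 0.0528]
tcp_rot: [0.707, 0.708, -0.0, -0.0]
contact_force: [0.8, 0.4, -1.5]
opening: 0.379
finger_force: 61.8
[0.5339449  0.18132522 0.05402243]
```

View pics/scene5.png

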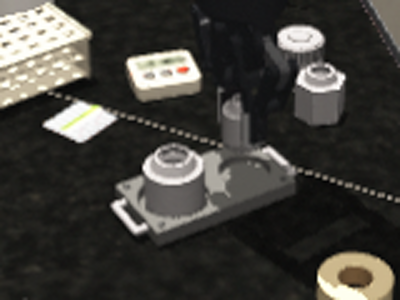

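The small cup is held over the small well, at (235,120) above the well at (245,165).

```bash
python3 -m pendant '[{"dx":-0.1,"dy":-0.2,"dz":1.5,"twist":0},{"dx":-0.1,"dy":-0.2,"dz":2.6,"twist":0},{"dx":-0.1,"dy":-0.2,"dz":3.3,"twist":0},{"dx":-0.1,"dy":-0.2,"dz":3.6,"twist":0},{"dx":-0.1,"dy":-0.2,"dz":3.6,"twist":0},{"dx":-0.1,"dy":-0.2,"dz":3.6,"twist":0}]'
```

```text
time: 14.1
eef_pos: [0.5317, 0.1798, 0.0176]
tcp_rot: [0.707, 0.707, 0.0, 0.0]
contact_force: [-0.6, -0.6, -1.3]
opening: 0.377
finger_force: 61.9
```

Free so far; another 1 mm down, release, rise, then go to the large cap.

```bash
python3 -m pendant '[{"dx":0,"dy":0,"dz":0.1,"twist":0},{"dx":0,"dy":0,"dz":0.1,"twist":0}]'
python3 -m pendant '[{"dx":0,"dy":0,"dz":0,"twist":0},{"dx":0,"dy":0,"dz":0,"twist":0},{"dx":0,"dy":0,"dz":0,"twist":0},{"dx":0,"dy":0,"dz":-5,"twist":0},{"dx":0,"dy":0,"dz":-10,"twist":0},{"dx":0,"dy":0,"dz":-10,"twist":0}]' 62
python3 -m pendant '[{"dx":-4,"dy":4,"dz":0,"twist":0},{"dx":-8,"dy":8,"dz":0,"twist":0},{"dx":-12,"dy":12,"dz":0,"twist":0},{"dx":-16.2,"dy":15.4,"dz":0,"twist":0},{"dx":-16.2,"dy":15.4,"dz":0,"twist":0},{"dx":-16.2,"dy":15.4,"dz":0,"twist":0}]' 85
python3 look.py 6 240,140,160,120 260,120,160,120
python3 - <<'E'
from h import *
for f in("top6","scene6"):
    P=cloud(np.load(f+".npz"))
    for nm,g,lo,hi in(("L",(.529,.252),.044,.066),("S",(.531,.181),.038,.057)):
        Q=face(P,g,.036,lo,hi)
        if len(Q): print(f,nm,cv2.minEnclosingCircle(np.float32(Q[:,:2]*1000)),np.percentile(Q[:,2],[5,30,50,95]).round(4))
E
```

```text
time: 14.35
eef_pos: [0.5317, 0.1798, 0.0168]
tcp_rot: [0.707, 0.707, 0.0, 0.0]
contact_force: [-0.3, -0.4, -0.1]
opening: 0.378
finger_force: 62.1
time: 15.1
eef_pos: [0.5351, 0.1803, 0.1219]
tcp_rot: [0.707, 0.707, 0.004, 0.003]
contact_force: [-0.7, -0.7, -0.8]
opening: 0.619
finger_force: 0.0
time: 15.85
eef_pos: [0.6844, 0.018, 0.1147]
tcp_rot: [0.707, 0.707, -0.001, -0.001]
contact_force: [0.3, 0.0, -0.4]
opening: 0.848
finger_force: 0.0
[0.68419043 0.01897841 0.11538854]
top6 L ((527.812744140625, 252.50071716308594), 25.91584014892578) [0.0465 0.0493 0.0505 0.06  ]
top6 S ((530.115234375, 180.5241241455078), 17.692813873291016) [0.041  0.0431 0.0442 0.053 ]
scene6 L ((526.1651000976562, 253.43853759765625), 26.28312873840332) [0.0455 0.0492 0.0508 0.0596]
scene6 S ((528.873291015625, 181.09408569335938), 17.862375259399414) [0.0389 0.0434 0.0446 0.0529]
```

View pics/both6.png

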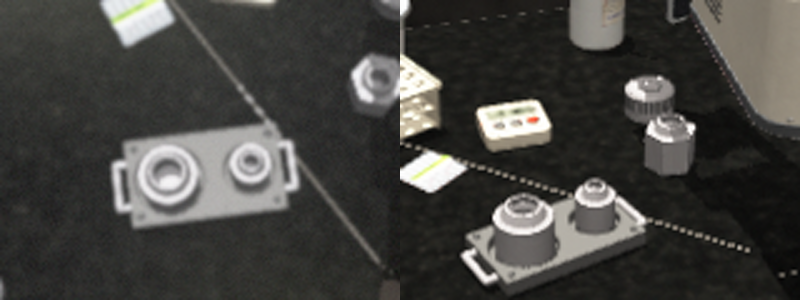

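Both cups are seated upright: the large at (168,178) and the small at (250,165) in the top crop. The large cap is at (650,97) in the scene crop, with the hex cup clear of it at (670,143).

```bash
python3 -m pendant '[{"dx":-0.1,"dy":0.2,"dz":4,"twist":0},{"dx":-0.1,"dy":0.2,"dz":8,"twist":0},{"dx":-0.1,"dy":0.2,"dz":10.3,"twist":0},{"dx":-0.1,"dy":0.2,"dz":11,"twist":0},{"dx":-0.1,"dy":0.2,"dz":11,"twist":0},{"dx":-0.1,"dy":0.2,"dz":11,"twist":0}]'
python3 -m pendant '[{"dx":0,"dy":0,"dz":0,"twist":0},{"dx":0,"dy":0,"dz":0,"twist":0},{"dx":0,"dy":0,"dz":0,"twist":0},{"dx":0,"dy":0,"dz":0,"twist":0},{"dx":0,"dy":0,"dz":0,"twist":0},{"dx":0,"dy":0,"dz":0,"twist":0},{"dx":0,"dy":0,"dz":0,"twist":0}]' 30 60
```

```text
time: 16.7
eef_pos: [0.6889, 0.0167, 0.0084]
tcp_rot: [0.707, 0.707, 0.001, 0.001]
contact_force: [0.4, 0.5, 0.9]
opening: 0.852
finger_force: 0.0
time: 17.58
eef_pos: [0.6889, 0.0166, 0.0085]
tcp_rot: [0.707, 0.707, 0.001, 0.001]
contact_force: [0.2, 0.6, 6.6]
opening: 0.585
finger_force: 63.1
```

```bash
python3 -m pendant '[{"dx":0,"dy":0,"dz":-5,"twist":0},{"dx":0,"dy":0,"dz":-10,"twist":0},{"dx":5,"dy":-3.3,"dz":-10,"twist":0},{"dx":10,"dy":-6.8,"dz":-10,"twist":0},{"dx":15,"dy":-10.2,"dz":-10,"twist":0},{"dx":20,"dy":-13.6,"dz":-10,"twist":0},{"dx":23.5,"dy":-16,"dz":-10,"twist":0},{"dx":23.5,"dy":-16,"dz":-8,"twist":0},{"dx":23.5,"dy":-16,"dz":-7,"twist":0},{"dx":23.5,"dy":-16,"dz":-7,"twist":0}]'
python3 look.py 7 240,140,160,120 260,140,120,90
```

```text
time: 18.82
eef_pos: [0.5266, 0.2503, 0.0742]
tcp_rot: [0.708, 0.707, -0.002, -0.001]
contact_force: [-0.4, 0.7, -3.3]
opening: 0.583
finger_force: 63.8
[0.52801888 0.25069371 0.07604486]
```

View pics/scene7.png

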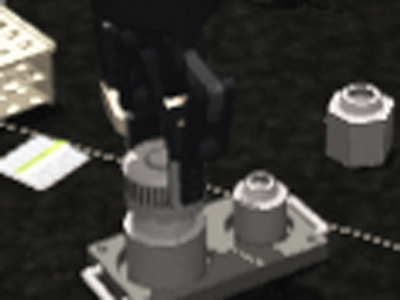

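The cap is held level at (155,185), directly above the large cup's neck, and nothing else has moved.

```bash
python3 -m pendant '[{"dx":0.1,"dy":0,"dz":0,"twist":0},{"dx":0.1,"dy":0,"dz":0.6,"twist":0},{"dx":0.1,"dy":0,"dz":1.2,"twist":0},{"dx":0.1,"dy":0,"dz":1.2,"twist":0},{"dx":0.1,"dy":0,"dz":1.2,"twist":0}]'
python3 -m pendant '[{"dx":0,"dy":0,"dz":0.3,"twist":0},{"dx":0,"dy":0,"dz":0.6,"twist":0},{"dx":0,"dy":0,"dz":0.7,"twist":0},{"dx":0,"dy":0,"dz":0.7,"twist":0}]'
```

```text
time: 19.55
eef_pos: [0.5273, 0.2528, 0.0642]
tcp_rot: [0.707, 0.707, -0.0, -0.0]
contact_force: [0.6, -0.5, -2.9]
opening: 0.582
finger_force: 63.8
time: 20.05
eef_pos: [0.5276, 0.2529, 0.0585]
tcp_rot: [0.707, 0.707, 0.0, 0.0]
contact_force: [-3.0, -0.8, 5.3]
opening: 0.577
finger_force: 64.6
```

```bash
python3 -m pendant '[{"dx":0,"dy":0,"dz":0,"twist":0},{"dx":0,"dy":0,"dz":0,"twist":0},{"dx":0,"dy":0,"dz":0,"twist":0},{"dx":0,"dy":0,"dz":-4,"twist":0},{"dx":0,"dy":0,"dz":-7,"twist":0},{"dx":0,"dy":0,"dz":-7,"twist":0}]' 82
python3 -m pendant '[{"dx":5,"dy":-2.5,"dz":0,"twist":0},{"dx":10,"dy":-5,"dz":0,"twist":0},{"dx":15,"dy":-7.4,"dz":0,"twist":0},{"dx":17.1,"dy":-7.8,"dz":0,"twist":0},{"dx":17.1,"dy":-7.8,"dz":0,"twist":0},{"dx":17.1,"dy":-7.8,"dz":0,"twist":0}]' 62
python3 look.py 8 240,140,160,120 200,140,160,120
python3 - <<'E'
from h import *
for f in("top8","scene8"):
    P=cloud(np.load(f+".npz"))
    for nm,g,lo,hi in(("L",(.529,.252),.07,.09),("S",(.531,.181),.038,.057)):
        Q=face(P,g,.036,lo,hi)
        if len(Q): print(f,nm,cv2.minEnclosingCircle(np.float32(Q[:,:2]*1000)),np.percentile(Q[:,2],[5,30,50,95]).round(4))
E
```

```text
time: 20.8
eef_pos: [0.5295, 0.2533, 0.1305]
tcp_rot: [0.707, 0.707, 0.003, 0.002]
contact_force: [-0.7, 0.2, -1.2]
opening: 0.82
finger_force: 0.0
time: 21.55
eef_pos: [0.4497, 0.4225, 0.1265]
tcp_rot: [0.707, 0.707, -0.001, 0.0]
contact_force: [-0.9, 0.1, 0.2]
opening: 0.622
finger_force: 0.0
[0.45000536 0.42228003 0.12693224]
top8 L ((526.2616577148438, 253.83140563964844), 26.431076049804688) [0.0753 0.0784 0.0792 0.0818]
top8 S ((530.2330932617188, 180.8145294189453), 17.500099182128906) [0.0404 0.0429 0.0443 0.0533]
scene8 L ((524.3456420898438, 254.0902557373047), 26.63296127319336) [0.0718 0.0782 0.0793 0.0813]
scene8 S ((528.4273681640625, 181.1670379638672), 17.94466209411621) [0.0387 0.0432 0.0446 0.0524]
```

View pics/both8.png

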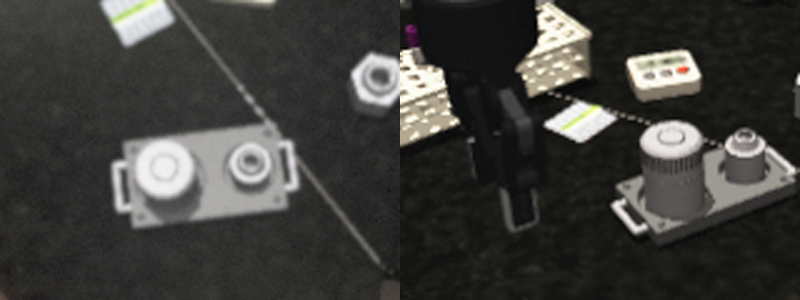

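The large cap is seated level on its cup, at (670,165) in the scene crop, with its top at about 80 mm. Next is the small cap.

```bash
python3 -m pendant '[{"dx":0.2,"dy":0,"dz":5,"twist":0},{"dx":0.2,"dy":0,"dz":9,"twist":0},{"dx":0.2,"dy":0,"dz":11.5,"twist":0},{"dx":0.2,"dy":0,"dz":12.1,"twist":0},{"dx":0.2,"dy":0,"dz":12.1,"twist":0},{"dx":0.2,"dy":0,"dz":12.1,"twist":0}]'
python3 -m pendant '[{"dx":0,"dy":0,"dz":0,"twist":0},{"dx":0,"dy":0,"dz":0,"twist":0},{"dx":0,"dy":0,"dz":0,"twist":0},{"dx":0,"dy":0,"dz":0,"twist":0},{"dx":0,"dy":0,"dz":0,"twist":0},{"dx":0,"dy":0,"dz":0,"twist":0},{"dx":0,"dy":0,"dz":0,"twist":0}]' 15 60
```

```text
time: 22.4
eef_pos: [0.4506, 0.4262, 0.0082]
tcp_rot: [0.707, 0.707, 0.002, 0.0]
contact_force: [0.1, 0.3, 0.6]
opening: 0.616
finger_force: 0.0
time: 23.28
eef_pos: [0.4504, 0.4264, 0.0083]
tcp_rot: [0.707, 0.707, 0.001, 0.0]
contact_force: [-0.8, -0.8, 6.4]
opening: 0.393
finger_force: 60.3
```

```bash
python3 -m pendant '[{"dx":0,"dy":0,"dz":-6,"twist":0},{"dx":0,"dy":0,"dz":-12,"twist":0},{"dx":-5,"dy":1.6,"dz":-12,"twist":0},{"dx":-10,"dy":3.3,"dz":-12,"twist":0},{"dx":-15,"dy":5,"dz":-12,"twist":0},{"dx":-20,"dy":6.6,"dz":-12,"twist":0},{"dx":-24.5,"dy":8,"dz":-12,"twist":0},{"dx":-24.5,"dy":8,"dz":-9,"twist":0},{"dx":-24.5,"dy":8,"dz":-6.5,"twist":0},{"dx":-24.5,"dy":8,"dz":-6.5,"twist":0}]'
python3 -m pendant '[{"dx":0,"dy":0,"dz":0,"twist":0},{"dx":0,"dy":0,"dz":0,"twist":0}]'
python3 look.py 9 240,140,160,120 280,140,120,90
```

```text
time: 24.52
eef_pos: [0.5268, 0.1802, 0.0686]
tcp_rot: [0.707, 0.707, -0.003, -0.002]
contact_force: [-0.3, 0.3, -1.3]
opening: 0.39
finger_force: 60.7
time: 24.78
eef_pos: [0.5304, 0.1811, 0.0728]
tcp_rot: [0.707, 0.707, 0.001, 0.001]
contact_force: [0.1, -0.2, -2.2]
opening: 0.396
finger_force: 60.7
[0.53012867 0.18103962 0.07258773]
```

View pics/scene9.png

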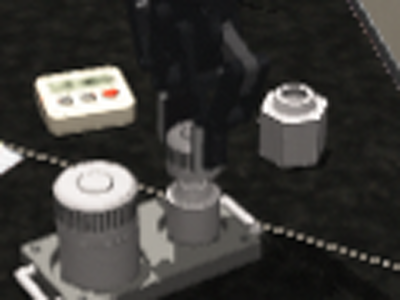

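The small cap hangs at (183,147), directly over the small cup at (193,200).

```bash
python3 -m pendant '[{"dx":0,"dy":0,"dz":0.6,"twist":0},{"dx":0,"dy":0,"dz":1.2,"twist":0},{"dx":0,"dy":0,"dz":1.2,"twist":0},{"dx":0,"dy":0,"dz":1.5,"twist":0},{"dx":0,"dy":0,"dz":1.8,"twist":0},{"dx":0,"dy":0,"dz":2.0,"twist":0},{"dx":0,"dy":0,"dz":2.0,"twist":0},{"dx":0,"dy":0,"dz":2.0,"twist":0}]'
```

```text
time: 25.88
eef_pos: [0.5298, 0.1808, 0.0523]
tcp_rot: [0.707, 0.707, 0.0, 0.0]
contact_force: [-2.7, -0.1, 6.0]
opening: 0.394
finger_force: 61.6
```

Seated at the expected height, with contact. Release, rise and check.

```bash
python3 -m pendant '[{"dx":0,"dy":0,"dz":0,"twist":0},{"dx":0,"dy":0,"dz":0,"twist":0},{"dx":0,"dy":0,"dz":0,"twist":0},{"dx":0,"dy":0,"dz":-4,"twist":0},{"dx":0,"dy":0,"dz":-9,"twist":0},{"dx":0,"dy":0,"dz":-12,"twist":0},{"dx":-5,"dy":-5,"dz":-14,"twist":0},{"dx":-10,"dy":-8,"dz":-14,"twist":0},{"dx":-15,"dy":-8,"dz":-14,"twist":0},{"dx":-20,"dy":-8,"dz":-14,"twist":0}]' 60
python3 -m pendant '[{"dx":-4,"dy":0,"dz":0,"twist":0},{"dx":-4,"dy":0,"dz":0,"twist":0}]'
python3 look.py 10 240,110,200,150 200,140,200,150
python3 - <<'E'
from h import *
for f in("top10","scene10"):
    P=cloud(np.load(f+".npz"))
    for nm,g,lo,hi in(("L",(.529,.252),.07,.09),("S",(.531,.181),.062,.08),("cuphex",(.592,.057),.032,.055),("caphex",(.354,.311),.022,.034)):
        Q=face(P,g,.036,lo,hi)
        if len(Q): print(f,nm,cv2.minEnclosingCircle(np.float32(Q[:,:2]*1000)),np.percentile(Q[:,2],[5,30,50,95]).round(4))
E
```

```text
time: 27.12
eef_pos: [0.4488, -0.0207, 0.1916]
tcp_rot: [0.707, 0.707, 0.0, 0.001]
contact_force: [1.6, -0.6, 0.3]
opening: 0.602
finger_force: 0.0
time: 27.38
eef_pos: [0.4494, -0.0615, 0.1914]
tcp_rot: [0.709, 0.706, 0.0, 0.0]
contact_force: [-0.0, 0.4, -0.5]
opening: 0.596
finger_force: 0.0
[ 0.44927794 -0.05928366  0.19112724]
top10 L ((526.3982543945312, 254.13682556152344), 26.341705322265625) [0.0753 0.0783 0.0791 0.0818]
top10 S ((528.2534790039062, 180.38682556152344), 18.09000587463379) [0.0659 0.0683 0.0692 0.0714]
top10 cuphex ((593.8578491210938, 56.28078079223633), 25.086214065551758) [0.035  0.0376 0.0389 0.0483]
top10 caphex ((354.3917236328125, 311.26617431640625), 24.660362243652344) [0.023  0.0256 0.027  0.0302]
scene10 L ((524.7841796875, 253.993408203125), 26.57331657409668) [0.0719 0.0781 0.0792 0.0814]
scene10 S ((526.12353515625, 180.67955017089844), 18.80738067626953) [0.0634 0.0677 0.0691 0.0713]
scene10 cuphex ((592.2202758789062, 57.44045639038086), 24.072420120239258) [0.0344 0.0384 0.0399 0.0484]
scene10 caphex ((354.22637939453125, 311.5961608886719), 25.400890350341797) [0.0234 0.026  0.0282 0.0305]
```

View pics/both10.png

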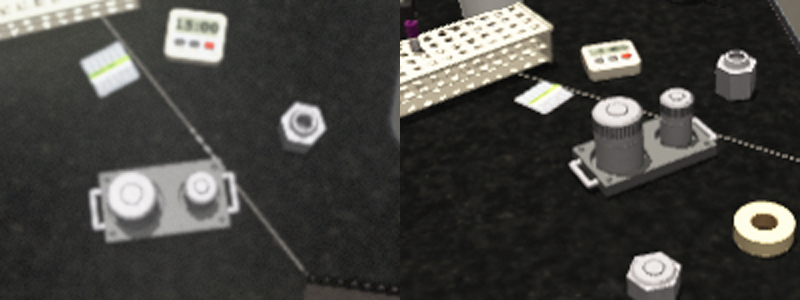

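Both jars stand closed and level in the stand at (620,135) and (677,117), cap tops at about 80 and 70 mm as expected. The hex halves have not moved. Handing in.

```bash
python3 -c "
from plant import ctrl
print(ctrl.sign_off())"
```

```text
the job is handed in; nothing more can be done
None
```

Both round jars are upright in their own wells with their caps seated fully down, the six-sided cup and cap are where they were, and the job was handed in at about 27.5 s (the sign-off call returned no verdict).

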